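# Stack two bench kits on their coloured plates

## Task

Make up two bench kits, each as a stack in the middle of its coloured plate. On the yellow plate stand the blue tip box with the clear lid, lay the petri dish on the tip box and the white coverslip box on the dish; on the blue plate lay the black card reader flat and put the green coverslip box on it. Centre each thing on the one below, keep the dish level throughout, leave the screwdriver and the USB stick where they lie, and let go of everything at the end.

Things in the scene. Friction and masses are not known exactly. Their poses are not given: they have to be found in the camera images.
- tip_box_center (a point): tip box: blue below with a clear upper half (fixed lid, flat top), 45 (x) x 60 (y) x 48 mm high, standing upright on the desk. This point is its centre, 24 mm above its underside; z up. Grasp across the 45 or 60 mm
- dish_center (a point): round covered petri dish with pink contents, 56 mm across, 15 mm high, flat on top, lying level. This point is its centre, 7.5 mm above its underside; z up. Grasp across the rim
- white_box_center (a point): white coverslip box, white all over, its top mostly a white label with a red stripe, 30 (x) x 36 (y) x 14 mm high. This point is its centre, 7 mm above its underside; z up
- green_box_center (a point): green coverslip box, its top mostly a white label with a red stripe, so that from above the green shows as a border and on the sides, 30 (x) x 36 (y) x 14 mm high. This point is its centre, 7 mm above its underside; z up
- reader_center (a point): black card reader, a flat block 46 (x) x 55 (y) x 12 mm high. This point is its centre, 6 mm above its underside; z up
- yellow_plate_top (a point): yellow flat square plate, 120 x 120 mm and 5 mm thick, fixed to the desk, with a thin black square line inside its edge. This point is the middle of its top face, 5 mm above the desk; z up, x and y along its edges
- blue_plate_top (a point): blue flat square plate, 120 x 120 mm and 5 mm thick, fixed to the desk, with a thin black square line inside its edge. This point is the middle of its top face, 5 mm above the desk; z up, x and y along its edges
- screwdriver_center (a point): bystander, not to be moved: small screwdriver, red handle, 150 mm long along its own y, 17 mm thick, lying beside the plates. This point is its middle, 8.5 mm above the desk. (Round the work other things are fixed clutter; the one tall one near is the black computer tower at the left, 0.47 m high, whose near right corner stands about 0.60 m ahead and 0.25 m to the left of the robot base: keep arm and gripper clear of it)
- usb_stick_center (a point): bystander, not to be moved: blue USB stick with a bright plug, 18 x 55 (y) x 9 mm, lying flat. This point is its middle, 4.5 mm above the desk
Mind the look-alikes: they are no part of the job. What is shaped like the part that bears green_box_center but orange is not meant. Leave any purple look-alike of the part that bears tip_box_center alone.

How it is judged:
At the end, for the whole second after the job is handed in: Tip box on yellow plate, reader on blue plate, each within 15 mm of the plate centre; dish on tip box, white box on dish, green box on reader, each within 12 mm of the centre of the thing below; each resting on its support (height within 5 mm), level within 0.1 rad, at rest and released (horizontal distance between tip_box_center and yellow_plate_top below 0.015 m and z of tip_box_center in the frame of yellow_plate_top between 0.019 and 0.029 m and angle between each of tip_box_center, dish_center, white_box_center, reader_center, green_box_center's own z axis and vertical below 0.1 rad and horizontal distance between dish_center and tip_box_center below 0.012 m and z of dish_center in the frame of tip_box_center between 0.0265 and 0.0365 m and horizontal distance between white_box_center and dish_center below 0.012 m and z of white_box_center in the frame of dish_center between 0.0095 and 0.0195 m and horizontal distance between reader_center and blue_plate_top below 0.015 m and z of reader_center in the frame of blue_plate_top between 0.001 and 0.011 m and horizontal distance between green_box_center and reader_center below 0.012 m and z of green_box_center in the frame of reader_center between 0.008 and 0.018 m and linear speed of each of tip_box, dish, white_box, green_box, reader below 0.02 m/s); the robot touches nothing.
It fails at once if the petri dish is tilted by more than 0.5 rad (angle between dish_center's own z axis and vertical above 0.5 rad).
It fails at once if the screwdriver is moved by more than 30 mm (distance of screwdriver_center from where it was at the start of the episode above 0.03 m).
It fails at once if the USB stick is moved by more than 30 mm (distance of usb_stick_center from where it was at the start of the episode above 0.03 m).
It also fails if it takes over 144 s, if anything falls off the work surface, if the arm or the gripper's body presses on something with over 40 N, if the wrist force passes 120 N, or if a joint passes its speed limit or range.

## Robot

A 6-joint arm with a two-finger parallel gripper is mounted at the origin on a cart in front of the work surface, level with it; the furniture and walls round the work are solid. World frame = base frame: x ahead of the robot, y to its left, z up, the work surface at z = 0. Lengths are in m, angles in rad, forces in N, time in s.
With the tool pointing down it reaches from about 0.35 to 0.975 m from the base axis. Payload 4.9 kg.
Tool frame: the origin (TCP) lies at the very end of the fingers, on their centre line; the grasp point (between the pads) lies 19 mm behind it (ctrl.grip_point_offset is the distance from the TCP to the grasp point, in m); z points along the fingers, y is the line along which they close (so a half turn about z gives the same grasp; the last joint's range is limited). The gripper opens to 85 mm and grips with 20 to 120 N. Pads are 22 mm wide; open, the fingers measure 114 mm over their backs; the gripper's body (76 mm by 85 mm) begins 54 mm behind the grasp point. The pads swing forward as they close: fully open they stand 13 mm farther back than shut.
Start: joints at [1.198, 0.053, 1.613, -0, 1.476, -0.119], TCP at [0.157, 0.605, 0.231] pointing down, gripper open.
Joint ranges: [-3.01, 3.01], [-1.01, 2.22], [0.06, 2.58], [-1.02, 4.17], [0.09, 2.62], [-3.14, 3.14]. Speed limits (rad/s): [2.57, 2.57, 3.14, 3.14, 3.14, 3.14].

## Interface

Orientations are given as a rotation vector (axis times angle).
In Python, from station import ctrl gives the robot as it stands.
- The arm moves only by the tool send_rows, never from a script. Its argument "rows" is a list of rows, each a list of 3 entries, a list of its own where there are three numbers: the finger opening in cm, from 0 to 8.54, then the shift along the tool's x, y, z in cm, then the turn about the tool's z in degrees. A call has 1 to 10 rows; each row shifts and turns the commanded pose from where the row before left it, along the tool's axes as they then stand; what a row does not reach is not made up. A row lasts 1/8 s, in which the tool goes at most 62.5 mm and 10.7 degrees, less where a joint would pass 70% of its speed; a pose out of reach is approached as far as the arm can. A call with a gripper value outside its range is refused whole. The fingers move at their own pace and stop on an object; "newtons" is the grip in N (left out, the last holds). Time passes only in rows, so rows that do not move let the fingers close. It gives the time, the measured TCP pose, the force, the opening and the grip force at its end, in the units of the state.
- ctrl.get_obs(): the state, without advancing time (a new reading comes with each control period).
- ctrl.get_image(name): name is "scene" or "top" or "wrist"; returns a dict with "frame" (420x560x3 uint8, red, green, blue), "range_z" (420x560 float32, m along the optical axis (not along the pixel's ray), 0 where there is no reading), "fx", "fy", "cx", "cy" (pixels), "k1" (the pictures are not rectified: a ray, as slopes to the right and down, at radius r is drawn at 1 + k1 r^2 times it, then the intrinsics apply), "cam_to_world" (4x4, takes a point from camera to world coordinates). Camera axes: x right, y down, z forward; pixel columns grow to the right and rows downward; lengths in m; the calibration is good to about 2 mm. A picture is of the moment at which its call begins.
- ctrl.finish_job(): hands the job in; it is judged then, once.
The state is a dict: "t": time; "q": joint angles; "dq": joint speeds; "effort": joint torques, N m; "tool_pos": TCP position; "tool_rot": TCP orientation; "contact_force": force on the tool from outside, world axes, zero at the start; "wrist_torque": the same for the moment, N m; "opening": finger opening in m; "grip_force": force on a finger pad.
Only numpy, scipy, OpenCV 4.12 (cv2) and the standard library are available. Lean on these libraries where they do the work, as an engineer would, in place of code of your own. Each camera call takes 0.05 s, during which the arm holds its last target. There are 200 camera calls.

## Working session

There is one attempt and no reset: what is moved stays moved. The work goes in short steps, Python scripts to look and compute and a tool call to move; the robot and the scene stay as the last step left them, time stands still between calls to the robot, and variables do not carry over. Pictures are saved under pics/ and viewed, at most 15 in all, crops included, and the job is handed in when it is done.

Besides the shell and the picture viewer there is one more tool, called as a command line: name --argument value ..., lists and objects as JSON in quotes. send_rows: Moves the arm, as the interface text tells. Its arguments: {"type":"object","properties":{"rows":{"type":"array","items":{"type":"array"}},"newtons":{"type":"number"}},"required":["rows"]}

```bash
ls; mkdir -p pics; cat > h.py <<'E'
import numpy as np, cv2
from station import ctrl
def save(im,n): cv2.imwrite(f'pics/{n}.png',cv2.cvtColor(im['frame'],cv2.COLOR_RGB2BGR))
def rays(im,uv):
    uv=np.atleast_2d(np.array(uv,float)); d=np.c_[(uv[:,0]-im['cx'])/im['fx'],(uv[:,1]-im['cy'])/im['fy']]
    s=d.copy()
    for _ in range(20): s=d/(1+im['k1']*(s**2).sum(1,keepdims=True))
    return np.c_[s,np.ones(len(s))]
def plane(im,uv,z):
    T=im['cam_to_world']; r=rays(im,uv)@T[:3,:3].T; o=T[:3,3]
    return o+r*((z-o[2])/r[:,2])[:,None]
def cloud(im):
    h,w=im['range_z'].shape; u,v=np.meshgrid(np.arange(w),np.arange(h))
    r=rays(im,np.c_[u.ravel(),v.ravel()])*im['range_z'].ravel()[:,None]
    T=im['cam_to_world']; return (r@T[:3,:3].T+T[:3,3]).reshape(h,w,3)
E
python3 - <<'E'
from h import *
for n in ['top','scene']:
    im=ctrl.get_image(n); save(im,n+'0'); np.savez(f'{n}0.npz',**im)
    print(n,im['cam_to_world'].round(3).tolist(),im['fx'],im['k1'])
o=ctrl.get_obs(); print(o)
E
```

```text
pics
top [[0.005, -0.997, 0.081, 0.504], [-1.0, -0.005, -0.002, 0.017], [0.002, -0.081, -0.997, 1.236], [0.0, 0.0, 0.0, 1.0]] 532.4668456943435 -0.20059923121379758
scene [[0.781, -0.434, 0.45, -0.047], [-0.624, -0.517, 0.585, -0.834], [-0.021, -0.738, -0.675, 1.001], [0.0, 0.0, 0.0, 1.0]] 540.8016218249874 -0.20352413033628058
{'t': 0.1, 'q': array([ 1.19801377e+00,  5.32906062e-02,  1.61418620e+00,  1.65902422e-05,
        1.47600799e+00, -1.19023672e-01]), 'dq': array([ 0.00127611, -0.00164047, -0.00438275,  0.00062441,  0.00026768,
       -0.00035825]), 'effort': array([ 4.45860987e-04, -3.94901454e+01, -3.71364713e+01, -1.77974857e-04,
        3.84066050e-03, -4.32408115e-06]), 'tool_pos': array([0.15670013, 0.60444039, 0.23016848]), 'tool_rot': array([-3.97476897e-01, -3.11586485e+00,  2.87600787e-03]), 'contact_force': array([-0.27499291, -0.55949715, -0.35944279]), 'wrist_torque': array([-0.04701588,  0.03306037,  0.01209628]), 'grip_force': 0.0, 'opening': 0.08537187375277516}
```

View pics/top0.png

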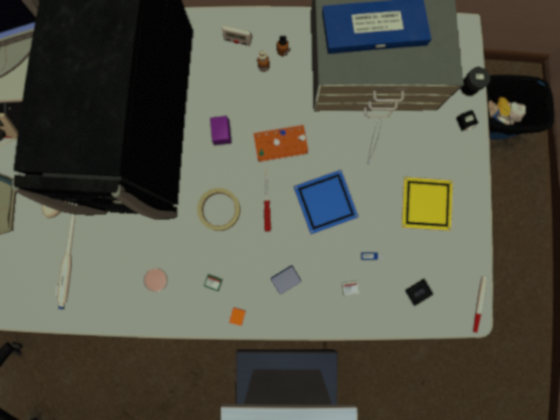

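View pics/scene0.png

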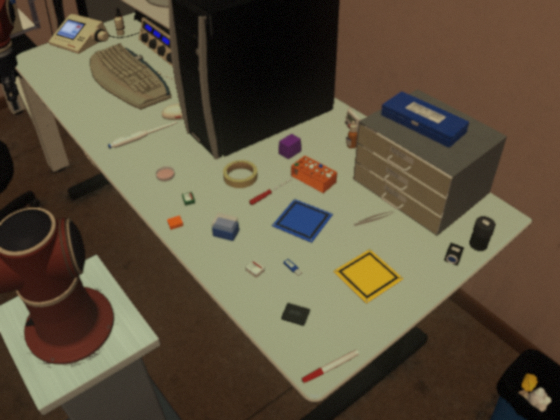

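Top view: tip box at (286,279); the purple one at (220,130) is the decoy. Dish (155,279). Green box (213,283); the orange one at (237,316) is the decoy. White box (350,289), and the reader is the black block at (419,292), while the small black thing at (467,120) is clutter. The yellow plate is at (428,204), the blue plate at (326,201), the USB stick at (369,256) and the screwdriver at (267,210).

```bash
cat > m.py <<'E'
from h import *
im=dict(np.load('top0.npz')); f=im['frame']; hsv=cv2.cvtColor(f,cv2.COLOR_RGB2HSV)
P=cloud(im)
bg=cv2.medianBlur(f,5)
tab=np.median(f[240:260,200:340].reshape(-1,3),0).astype(int); print(tab)
diff=np.abs(f.astype(int)-tab); fg=(diff.max(2)>28).astype(np.uint8)
for n,(u,v),z in [('tip',(286,279),.048),('dish',(155,279),.015),('white',(350,289),.014),('green',(213,283),.014),('reader',(419,292),.012),('yellow',(428,204),.005),('blue',(326,201),.005),('usb',(369,256),.009),('driver',(267,210),.0085)]:
    r=48 if n in('blue','yellow') else 22
    if n=='driver': r=38
    w=np.zeros_like(fg); w[v-r:v+r,u-r:u+r]=fg[v-r:v+r,u-r:u+r]
    k,L,S,C=cv2.connectedComponentsWithStats(w)
    i=1+np.argmax(S[1:,4])
    c=max(cv2.findContours((L==i).astype(np.uint8),0,1)[0],key=cv2.contourArea)
    q=plane(im,c[:,0,:],z)[:,:2]
    R=cv2.minAreaRect((q*1000).astype(np.float32))
    print(n,np.round(R[0],1),np.round(R[1],1),round(R[2],1),'depth z',np.round(P[v-2:v+3,u-2:u+3,2].mean(),3))
cr=f[240:335,130:450]; cv2.imwrite('pics/crop0.png',cv2.cvtColor(cv2.resize(cr,None,fx=2.5,fy=2.5,interpolation=2),cv2.COLOR_RGB2BGR))
E
python3 m.py
```

```text
[139 145 128]
tip [453.2  10.4] [42.3 58. ] 31.2 depth z 0.049Traceback (most recent call last):
  File "m.py", line 12, in <module>
    i=1+np.argmax(S[1:,4])
        ~~~~~~~~~^^^^^^^^^
    return _wrapfunc(a, 'argmax', axis=axis, out=out, **kwds)
    return bound(*args, **kwds)
ValueError: attempt to get argmax of an empty sequence
```

```bash
python3 - <<'E'
s=open('m.py').read()
s=s.replace("tab=np.median(f[240:260,200:340].reshape(-1,3),0).astype(int); print(tab)\ndiff=np.abs(f.astype(int)-tab); fg=(diff.max(2)>28).astype(np.uint8)\n","lab=cv2.cvtColor(f,cv2.COLOR_RGB2LAB).astype(float)\n")
s=s.replace("    w=np.zeros","    W=lab[v-r:v+r,u-r:u+r]; E=np.vstack([W[0],W[-1],W[:,0],W[:,-1]]); fg=(np.linalg.norm(lab-np.median(E,0),axis=2)>13).astype(np.uint8)\n    w=np.zeros")
open('m.py','w').write(s)
E
python3 m.py
```

```text
tip [452.3  10.2] [47.3 61.3] 31.9 depth z 0.049
dish [447.6 311.5] [49.  58.4] 19.6 depth z 0.017
white [ 430.2 -137. ] [25.6 37.6] 7.9 depth z 0.015
green [442.5 176.4] [40.9 34.2] 72.3 depth z 0.015
reader [ 420.5 -299.8] [50.4 60.9] 30.0 depth z 0.013
yellow [ 627.7 -324.1] [122.3 122.4] 86.6 depth z 0.006
blue [631.  -82.7] [124.  124.1] 19.8 depth z 0.006
usb [ 505.1 -183.1] [42.1 20.8] 89.9 depth z 0.01
driver [597.   53.3] [76.6 18.5] 0.4 depth z 0.016
```

View pics/crop0.png

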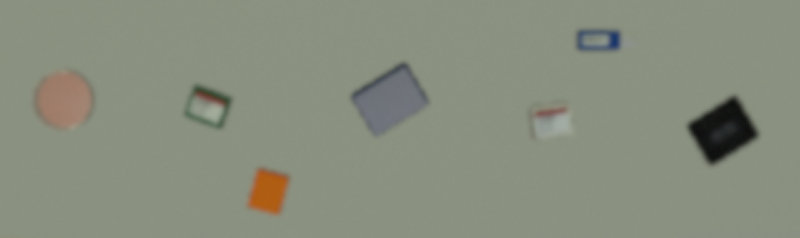

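The crop confirms them: dish (63,100), green box (208,106) with a green rim and a white label, orange decoy (268,190), tip box (390,98), white box (552,120), reader (723,130). I'll move over the tip box.

```bash
cat >> h.py <<'E'
from scipy.spatial.transform import Rotation as Ro
def go(x,y,z,yaw=None,show=True):
    "turn first, then shift (cm) in the turned tool axes; yaw (deg) of tool y, mod 180"
    o=ctrl.get_obs(); R=Ro.from_rotvec(o['tool_rot']).as_matrix(); p=o['tool_pos']
    cur=np.degrees(np.arctan2(R[1,1],R[0,1])); turn=0
    if yaw is not None:
        q=np.degrees(o['q']); q1=np.degrees(np.arctan2(y,x))
        c=[yaw+k*180 for k in(-2,-1,0,1,2) if abs(q1-(yaw+k*180))<150]
        yaw=min(c,key=lambda a:abs(q1-a)); turn=-(yaw-(q[0]-q[5]))
    R2=R@Ro.from_euler('z',turn,degrees=True).as_matrix()
    s=R2.T@(np.array([x,y,z])-p)*100
    print(f"t{o['t']:.1f} p{p.round(4)} yaw{cur:.1f} tilt{np.degrees(np.arccos(-R[2,2])):.1f} turn {turn:.1f} shift {s.round(2)} n{np.linalg.norm(s)/5:.1f} F{o['contact_force'].round(1)} open{o['opening']*1000:.1f} grip{o['grip_force']:.1f}")
E
python3 -c "
from h import *
go(.452,.010,.20,31.9)"
```

```text
t0.1 p[0.1567 0.6044 0.2302] yaw75.5 tilt0.1 turn 43.6 shift [-66.07  -6.34   3.1 ] n13.3 F[-0.3 -0.6 -0.4] open85.4 grip0.0
```

send_rows --rows '[[8.5,[0,0,0],8.7],[8.5,[0,0,0],8.7],[8.5,[0,0,0],8.7],[8.5,[0,0,0],8.7],[8.5,[0,0,0],8.8],[8.5,[-4.7,-0.45,0.22],0],[8.5,[-4.7,-0.45,0.22],0],[8.5,[-4.7,-0.45,0.22],0],[8.5,[-4.7,-0.45,0.22],0],[8.5,[-4.7,-0.45,0.22],0]]' --newtons 40

```text
t: 1.35
tool_pos: [0.2621, 0.3919, 0.2197]
tool_rot: [1.526, 2.746, -0.001]
contact_force: [0.7, 0.1, 0.6]
opening: 0.0849
grip_force: 0.0
```

send_rows --rows '[[8.5,[-4.7,-0.45,0.22],0],[8.5,[-4.7,-0.45,0.22],0],[8.5,[-4.7,-0.45,0.22],0],[8.5,[-4.7,-0.45,0.22],0],[8.5,[-4.7,-0.45,0.22],0],[8.5,[-4.7,-0.45,0.22],0],[8.5,[-4.7,-0.45,0.22],0],[8.5,[-4.7,-0.45,0.22],0],[8.5,[-4.7,-0.45,0.22],0],[8.5,[0,0,0],0]]'

```text
t: 2.6
tool_pos: [0.451, 0.0106, 0.1998]
tool_rot: [-1.532, -2.741, 0.001]
contact_force: [0.2, 0.1, -0.1]
opening: 0.0849
grip_force: 0.0
```

```bash
python3 -c "
from h import *
go(.452,.010,.20,31.9)
im=ctrl.get_image('wrist');save(im,'w1');np.savez('w1.npz',**im);print(im['cam_to_world'].round(3).tolist())"
```

```text
t2.6 p[0.451  0.0106 0.1998] yaw31.6 tilt0.1 turn -0.3 shift [-0.1   0.05 -0.02] n0.0 F[ 0.2  0.1 -0.1] open84.9 grip0.0
[[0.852, 0.499, 0.157, 0.41], [0.523, -0.812, -0.259, 0.076], [-0.001, 0.303, -0.953, 0.344], [0.0, 0.0, 0.0, 1.0]]
```

View pics/w1.png

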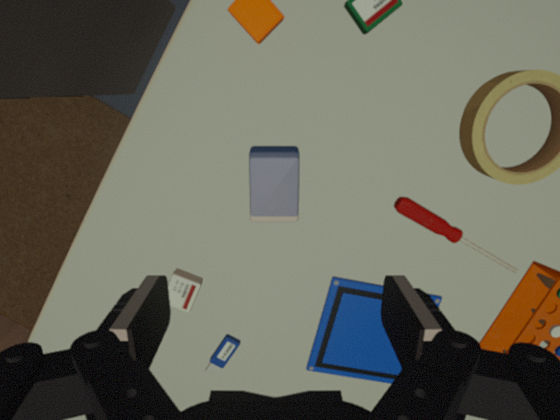

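The wrist view shows the tip box at (274,183), square to the fingers, with the blue plate at (375,330) and the white box at (184,290). I'll refine from the depth and colour.

```bash
cat >> h.py <<'E'
def obj(im,x,y,z,rad,lo,hi):
    "height-band rectangle near x,y; top height z; band lo..hi in m"
    P=cloud(im); m=(P[...,2]>lo)&(P[...,2]<hi)&(np.hypot(P[...,0]-x,P[...,1]-y)<rad)&(im['range_z']>0)
    m=cv2.morphologyEx(m.astype(np.uint8),cv2.MORPH_OPEN,np.ones((3,3)))
    k,L,S,C=cv2.connectedComponentsWithStats(m); i=1+np.argmax(S[1:,4])
    c=max(cv2.findContours((L==i).astype(np.uint8),0,1)[0],key=cv2.contourArea)
    q=plane(im,c[:,0,:],z)[:,:2]; R=cv2.minAreaRect((q*1000).astype(np.float32))
    print('rect',np.round(R[0],1),np.round(R[1],1),round(R[2],1),'zmed',np.median(P[L==i][:,2]).round(4),'px',C[i].round(0),'n',S[i,4]); return R
E
python3 -c "
from h import *
im=dict(np.load('w1.npz'))
R=obj(im,.452,.010,.048,.06,.042,.056)
obj(im,.43,-.137,.014,.04,.008,.03)
obj(im,.4425,.1764,.014,.04,.008,.03)
go(R[0][0]/1000,R[0][1]/1000,.015,31.9)"
```

```text
rect [449.3   9.5] [40.8 55.2] 31.6 zmed 0.0491 px [274. 188.] n 3258
rect [ 429.9 -138.1] [30.3 40.3] 8.4 zmed 0.015 px [183. 291.] n 956
rect [446.2 167.8] [44.7 24. ] 32.3 zmed 0.0152 px [372.  11.] n 1124
t2.6 p[0.4506 0.0119 0.1999] yaw31.7 tilt0.1 turn -0.2 shift [-0.16 -0.21 18.49] n3.7 F[ 0.4  0.9 -0.1] open84.8 grip0.0
```

send_rows --rows '[[8.5,[-0.1,-0.1,4],0],[8.5,[0,0,5],0],[8.5,[0,0,5],0],[8.5,[0,0,3.5],0],[8.5,[0,0,1.2],0],[4,[0,0,0],0],[4,[0,0,0],0],[4,[0,0,0],0],[4,[0,0,0],0],[4,[0,0,0],0]]' --newtons 40

```text
t: 3.9
tool_pos: [0.4523, 0.0113, 0.0157]
tool_rot: [1.525, 2.743, 0.003]
contact_force: [-0.4, 1.1, 6.5]
opening: 0.0439
grip_force: 42.9
```

```bash
python3 -c "
from h import *
go(.628,-.324,.15,86.6)"
```

```text
t3.9 p[0.4523 0.0113 0.0157] yaw31.9 tilt0.2 turn 125.3 shift [ 19.58  32.43 -13.36] n8.0 F[-0.4  1.1  6.5] open43.9 grip42.9
```

```bash
python3 -c "
from h import *
go(.628,-.324,.115)"
```

```text
t3.9 p[0.4523 0.0113 0.0157] yaw31.9 tilt0.2 turn 0.0 shift [-37.78  -2.74  -9.86] n7.8 F[-0.4  1.1  6.5] open43.9 grip42.9
```

send_rows --rows '[[4,[0,0,-2],0],[4,[0,0,-3],0],[4,[0,0,-3],0],[4,[0,0,-2],0]]'

```text
t: 4.4
tool_pos: [0.451, 0.0113, 0.1154]
tool_rot: [1.526, 2.744, 0.001]
contact_force: [-0.4, -1.0, -1.0]
opening: 0.0439
grip_force: 42.1
```

send_rows --rows '[[4,[-2,-0.15,0],0],[4,[-4.2,-0.3,0],0],[4,[-4.2,-0.3,0],0],[4,[-4.2,-0.3,0],0],[4,[-4.2,-0.3,0],0],[4,[-4.2,-0.3,0],0],[4,[-4.2,-0.3,0],0],[4,[-4.2,-0.3,0],0],[4,[-4.2,-0.3,0],0],[4,[-2.2,-0.15,0],0]]'

```text
t: 5.65
tool_pos: [0.6266, -0.3269, 0.1113]
tool_rot: [-1.528, -2.743, 0.001]
contact_force: [0.7, -0.1, -1.5]
opening: 0.0438
grip_force: 42.1
```

```bash
python3 -c "
from h import *
go(.628,-.324,.021)
im=ctrl.get_image('wrist');save(im,'w2');np.savez('w2.npz',**im)
f=im['frame'];hsv=cv2.cvtColor(f,cv2.COLOR_RGB2HSV)
m=cv2.inRange(hsv,(22,120,80),(35,255,255));c=cv2.findContours(m,0,1)[0];c=np.vstack([k for k in c if cv2.contourArea(k)>100])
q=plane(im,c[:,0,:],.005)[:,:2];print(cv2.minAreaRect((q*1000).astype(np.float32)))"
```

```text
t5.7 p[ 0.6266 -0.3269  0.1113] yaw31.7 tilt0.1 turn 0.0 shift [0.16 0.28 9.03] n1.8 F[ 0.7 -0.1 -1.5] open43.8 grip42.1
((627.8272094726562, -325.6222229003906), (119.02965545654297, 119.06514739990234), 86.53038024902344)
```

View pics/w2.png

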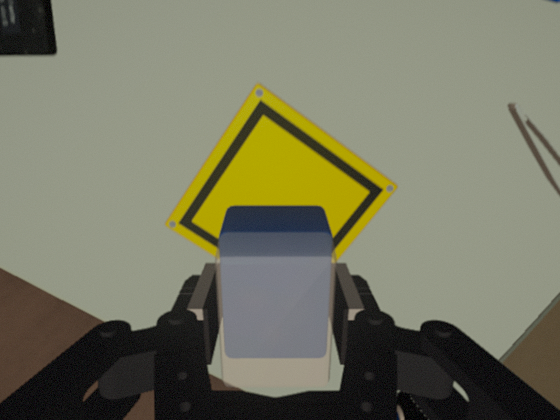

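The plate is seen at (280,190) with the box held above it, nearly centred. I'll lower it.

send_rows --rows '[[4,[0.1,0.2,2],0],[4,[0,0,3],0],[4,[0,0,2.5],0],[4,[0,0,1],0],[4,[0,0,0],0],[4,[0,0,0.2],0],[4,[0,0,0],0]]'

```text
t: 6.58
tool_pos: [0.6288, -0.3223, 0.0278]
tool_rot: [1.525, 2.744, -0.0]
contact_force: [-0.0, -0.8, -1.4]
opening: 0.0438
grip_force: 42.0
```

send_rows --rows '[[4,[0,0,0.2],0],[4,[0,0,0.2],0],[4,[0,0,0],0]]'

```text
t: 6.95
tool_pos: [0.6279, -0.3219, 0.0222]
tool_rot: [-1.526, -2.745, -0.0]
contact_force: [0.1, 0.0, -1.7]
opening: 0.0436
grip_force: 42.0
```

send_rows --rows '[[4,[0,0,0.1],0],[4,[0,0,0],0]]'

```text
t: 7.2
tool_pos: [0.6281, -0.3219, 0.0214]
tool_rot: [-1.526, -2.746, 0.0]
contact_force: [0.3, -0.2, -1.4]
opening: 0.0435
grip_force: 42.0
```

send_rows --rows '[[4,[0,0,0.1],0],[4,[0,0,0],0]]'

```text
t: 7.45
tool_pos: [0.6283, -0.322, 0.0208]
tool_rot: [1.526, 2.746, -0.0]
contact_force: [-0.9, 0.4, 0.4]
opening: 0.0438
grip_force: 42.2
```

send_rows --rows '[[4,[0,0,0.1],0],[4,[0,0,0],0]]'

```text
t: 7.7
tool_pos: [0.6283, -0.3221, 0.0208]
tool_rot: [1.526, 2.746, -0.0]
contact_force: [-3.5, 1.7, 5.3]
opening: 0.044
grip_force: 42.8
```

send_rows --rows '[[8.5,[0,0,0],0],[8.5,[0,0,0],0],[8.5,[0,0,0],0],[8.5,[0,0,-2],0],[8.5,[0,0,-4],0],[8.5,[0,0,-5],0],[8.5,[0,0,-5],0],[8.5,[0,0,-2],0],[8.5,[0,0,0],0]]'

```text
t: 8.82
tool_pos: [0.629, -0.3225, 0.2021]
tool_rot: [1.524, 2.742, -0.001]
contact_force: [-0.4, 0.2, 0.8]
opening: 0.0853
grip_force: 0.0
```

```bash
python3 -c "
from h import *
im=ctrl.get_image('wrist');save(im,'w3');np.savez('w3.npz',**im)
R=obj(im,.628,-.323,.053,.06,.047,.06)
f=im['frame'];hsv=cv2.cvtColor(f,cv2.COLOR_RGB2HSV)
m=cv2.inRange(hsv,(22,120,80),(35,255,255));c=cv2.findContours(m,0,1)[0];c=np.vstack([k for k in c if cv2.contourArea(k)>100])
q=plane(im,c[:,0,:],.005)[:,:2];print(cv2.minAreaRect((q*1000).astype(np.float32)))
go(.4205,-.30,.18,30)"
```

```text
rect [ 627.9 -322.6] [40.7 55.6] 31.8 zmed 0.0541 px [275. 188.] n 3323
((627.229736328125, -324.6654968261719), (118.97808074951172, 119.04337310791016), 86.51689147949219)
t8.9 p[ 0.6279 -0.3218  0.1991] yaw31.9 tilt0.0 turn 1.9 shift [ 12.26 -16.87   1.92] n4.2 F[-0.7 -0.1 -0.4] open85.1 grip0.0
```

Tip box stands 2 mm from the plate centre. Next the reader, which is close by.

send_rows --rows '[[8.5,[1.2,-1.7,0],2],[8.5,[3,-4.2,0.5],0],[8.5,[3,-4.2,0.5],0],[8.5,[3,-4.2,0.5],0],[8.5,[2,-2.6,0.4],0],[8.5,[0,0,0],0]]'

```text
t: 9.62
tool_pos: [0.4178, -0.2994, 0.1765]
tool_rot: [-1.573, -2.712, -0.002]
contact_force: [0.1, 0.5, -0.3]
opening: 0.0849
grip_force: 0.0
```

```bash
python3 -c "
from h import *
im=ctrl.get_image('wrist');save(im,'w4');np.savez('w4.npz',**im)
R=obj(im,.42,-.30,.012,.06,.008,.03)
go(R[0][0]/1000,R[0][1]/1000,.005,R[2])"
```

```text
rect [ 420.  -301.8] [45.2 54. ] 29.8 zmed 0.013 px [277. 189.] n 3208
t9.7 p[ 0.4193 -0.3     0.1776] yaw29.8 tilt0.2 turn 0.0 shift [-0.27 -0.02 17.26] n3.5 F[ 1.3 -0.  -0. ] open85.2 grip0.0
```

View pics/w4.png

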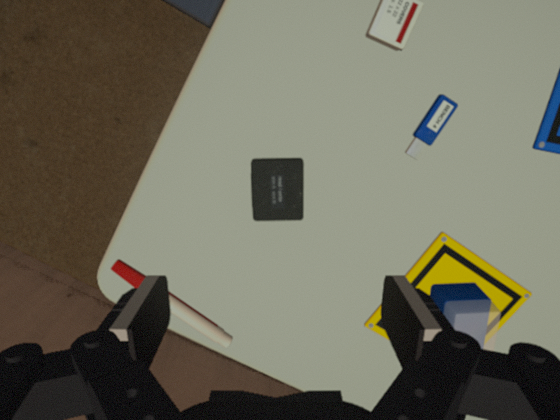

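The reader is at (277,189), square to the fingers with clear space beside it. I'll descend and grip.

send_rows --rows '[[8.5,[-0.2,0,4],0],[8.5,[0,0,5],0],[8.5,[0,0,5],0],[8.5,[0,0,2.5],0],[8.5,[0,0,0.6],0],[8.5,[0,0,0],0]]'

```text
t: 10.42
tool_pos: [0.4223, -0.3028, 0.0094]
tool_rot: [-1.573, -2.719, -0.0]
contact_force: [0.6, -0.6, 1.0]
opening: 0.0847
grip_force: 0.0
```

send_rows --rows '[[4,[0,0,0],0],[4,[0,0,0],0],[4,[0,0,0],0],[4,[0,0,0],0],[4,[0,0,0],0]]'

```text
t: 11.05
tool_pos: [0.4223, -0.3033, 0.0105]
tool_rot: [1.573, 2.718, -0.001]
contact_force: [-1.4, -0.6, 6.4]
opening: 0.0401
grip_force: 2.9
```

The fingers slid over the top, so they were too high. I'll reopen and go lower.

send_rows --rows '[[8.5,[0,0,-0.3],0],[8.5,[0,0,0],0],[8.5,[0,0,0],0],[8.5,[0,0,0.3],0],[8.5,[0,0,0.4],0],[8.5,[0,0,0.4],0],[8.5,[0,0,0],0]]'

```text
t: 11.92
tool_pos: [0.4214, -0.3024, 0.0008]
tool_rot: [-1.574, -2.718, -0.0]
contact_force: [0.8, -0.0, -0.3]
opening: 0.0848
grip_force: 0.0
```

```bash
python3 -c "
from h import *
im=ctrl.get_image('wrist');save(im,'w5')
R=obj(im,.42,-.30,.012,.035,.008,.014)
go(R[0][0]/1000,R[0][1]/1000,.003,30)"
```

```text
rect [ 419.5 -301.5] [44.7 55.7] 30.7 zmed 0.0129 px [274. 283.] n 12341
t12.0 p[ 0.4216 -0.3026  0.0012] yaw29.9 tilt0.0 turn -0.1 shift [ 0.2  -0.13 -0.18] n0.1 F[-0.1  0.4  0.4] open84.7 grip0.0
```

View pics/w5.png

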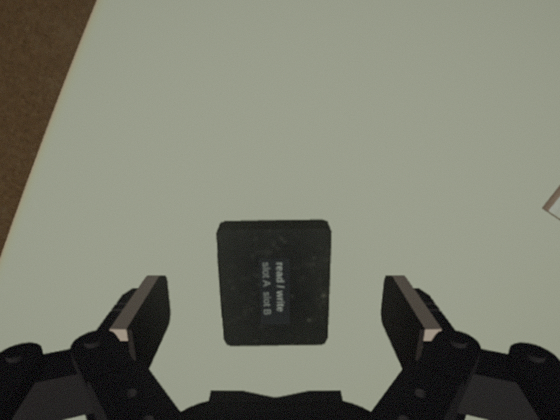

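The reader sits between the pads at (274,283). The TCP is at 1 mm, with the open tips held higher than that, so I'll close.

send_rows --rows '[[4,[0.1,-0.1,0],0],[4,[0,0,0],0],[4,[0,0,0],0],[4,[0,0,0],0],[4,[0,0,0],0],[4,[0,0,0],0]]'

```text
t: 12.72
tool_pos: [0.4207, -0.3027, 0.002]
tool_rot: [1.574, 2.718, -0.0]
contact_force: [-0.1, 0.2, 3.9]
opening: 0.0437
grip_force: 41.9
```

send_rows --rows '[[4,[0,0,-1],0],[4,[0,0,-3],0],[4,[0,0,-3],0],[4,[0,0,-3],0],[4,[0,0,-2],0],[4,[0,0,0],0]]'

```text
t: 13.48
tool_pos: [0.4213, -0.3031, 0.1235]
tool_rot: [1.572, 2.716, -0.001]
contact_force: [0.2, 0.4, -0.8]
opening: 0.0439
grip_force: 41.5
```

```bash
python3 -c "
from h import *
go(.631,-.083,.11)"
```

```text
t13.5 p[ 0.4213 -0.3031  0.1235] yaw29.9 tilt0.2 turn 0.0 shift [ 8.65 29.15  1.35] n6.1 F[ 0.2  0.4 -0.8] open43.9 grip41.5
```

send_rows --rows '[[4,[0.8,2.6,0],0],[4,[1.2,4.1,0],0],[4,[1.2,4.1,0],0],[4,[1.2,4.1,0],0],[4,[1.2,4.1,0],0],[4,[1.2,4.1,0],0],[4,[1.2,4.0,0],0],[4,[0.6,2.0,0],0],[4,[0,0,0],0]]'

```text
t: 14.6
tool_pos: [0.6297, -0.0822, 0.1203]
tool_rot: [-1.571, -2.718, 0.001]
contact_force: [-0.4, 0.1, -0.6]
opening: 0.0439
grip_force: 41.5
```

```bash
cat >> h.py <<'E'
def plate(im,hue,z=.005,x=None,y=None):
    hsv=cv2.cvtColor(im['frame'],cv2.COLOR_RGB2HSV); m=cv2.inRange(hsv,(hue[0],120,60),(hue[1],255,255))
    c=cv2.findContours(m,0,1)[0]; c=np.vstack([k for k in c if cv2.contourArea(k)>150])
    q=plane(im,c[:,0,:],z)[:,:2]
    if x is not None: q=q[np.hypot(q[:,0]-x,q[:,1]-y)<.095]
    print('plate',cv2.minAreaRect((q*1000).astype(np.float32)))
E
python3 -c "
from h import *
im=ctrl.get_image('wrist');save(im,'w6');np.savez('w6.npz',**im)
plate(im,(100,125),.005,.631,-.083)
go(.631,-.083,.007)"
```

```text
plate ((630.1732788085938, -83.29252624511719), (118.36714172363281, 118.24102020263672), 19.97113037109375)
t14.7 p[ 0.6292 -0.083   0.1204] yaw29.9 tilt0.1 turn 0.0 shift [-0.1   0.18 11.34] n2.3 F[ 0.3 -0.4 -0.6] open43.7 grip41.5
```

View pics/w6.png

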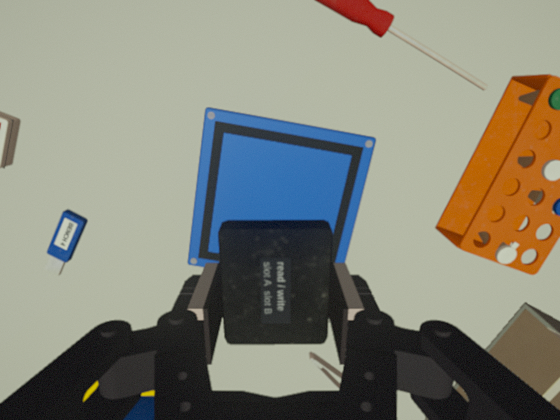

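The reader is held over the blue plate (plate at (280,185) in the picture). I'll lower it.

send_rows --rows '[[4,[0,0.1,3],0],[4,[0,0,4],0],[4,[0,0,3],0],[4,[0,0,0.6],0],[4,[0,0,0.2],0],[4,[0,0,0],0]]'

```text
t: 15.4
tool_pos: [0.6319, -0.0831, 0.0153]
tool_rot: [1.574, 2.716, 0.001]
contact_force: [-0.5, 0.4, -0.3]
opening: 0.0437
grip_force: 41.5
```

send_rows --rows '[[4,[0,0,0.15],0],[4,[0,0,0],0]]'

```text
t: 15.65
tool_pos: [0.6313, -0.0825, 0.0127]
tool_rot: [1.573, 2.718, 0.0]
contact_force: [-0.2, 0.3, 0.7]
opening: 0.0437
grip_force: 41.5
```

send_rows --rows '[[4,[0,0,0.15],0],[4,[0,0,0],0]]'

```text
t: 15.9
tool_pos: [0.6307, -0.0823, 0.0103]
tool_rot: [-1.574, -2.719, 0.0]
contact_force: [0.8, -0.3, -0.6]
opening: 0.0438
grip_force: 41.5
```

send_rows --rows '[[4,[0,0,0.15],0],[4,[0,0,0],0]]'

```text
t: 16.15
tool_pos: [0.6307, -0.0824, 0.0088]
tool_rot: [-1.574, -2.718, 0.0]
contact_force: [-0.6, 0.3, -1.2]
opening: 0.0434
grip_force: 41.5
```

send_rows --rows '[[4,[0,0,0.1],0],[4,[0,0,0],0]]'

```text
t: 16.4
tool_pos: [0.6308, -0.0824, 0.0079]
tool_rot: [-1.574, -2.719, 0.0]
contact_force: [0.2, -0.2, -0.3]
opening: 0.0439
grip_force: 41.5
```

send_rows --rows '[[4,[0,0,0.1],0],[4,[0,0,0],0]]'

```text
t: 16.65
tool_pos: [0.6309, -0.0824, 0.007]
tool_rot: [-1.574, -2.719, -0.0]
contact_force: [1.2, 0.6, 0.8]
opening: 0.0437
grip_force: 41.5
```

send_rows --rows '[[4,[0,0,0.1],0],[4,[0,0,0],0],[6,[0,0,0],0],[8.5,[0,0,0],0],[8.5,[0,0,0],0],[8.5,[0,0,-2],0],[8.5,[0,0,-5],0],[8.5,[0,0,-5],0],[8.5,[0,0,-5],0],[8.5,[0,0,0],0]]'

```text
t: 17.9
tool_pos: [0.6345, -0.0833, 0.1846]
tool_rot: [1.568, 2.708, 0.006]
contact_force: [0.4, 0.2, 1.0]
opening: 0.085
grip_force: 0.0
```

```bash
python3 -c "
from h import *
im=ctrl.get_image('wrist');save(im,'w7');np.savez('w7.npz',**im)
obj(im,.631,-.083,.017,.045,.0125,.03)
plate(im,(100,125),.005,.631,-.083)
R=obj(dict(np.load('w1.npz')),.4425,.1764,.014,.04,.008,.03)
go(.4425,.1764,.18,-18)"
```

```text
rect [629.7 -82.3] [44.6 54.7] 30.8 zmed 0.0181 px [270. 178.] n 3217
plate ((629.9304809570312, -83.05097961425781), (118.09590148925781, 118.0147933959961), 19.935091018676758)
rect [446.2 167.8] [44.7 24. ] 32.3 zmed 0.0152 px [372.  11.] n 1124
t17.9 p[ 0.6328 -0.0829  0.1809] yaw29.9 tilt0.4 turn 47.9 shift [ 18.78 -26.11  -0.1 ] n6.4 F[ 0.3 -0.3 -1. ] open85.1 grip0.0
```

The reader is centred to within 1 mm. Next the green box.

send_rows --rows '[[8.5,[0,0,0],9.6],[8.5,[0,0,0],9.6],[8.5,[0,0,0],9.6],[8.5,[0,0,0],9.6],[8.5,[0,0,0],9.5],[8.5,[2.8,-3.9,0],0],[8.5,[2.8,-3.9,0],0],[8.5,[2.8,-3.9,0],0],[8.5,[2.8,-3.9,0],0],[8.5,[2.8,-3.9,0],0]]'

```text
t: 19.2
tool_pos: [0.4867, 0.1121, 0.1746]
tool_rot: [-2.541, -1.844, 0.003]
contact_force: [0.3, 0.4, 0.6]
opening: 0.0847
grip_force: 0.0
```

send_rows --rows '[[8.5,[2.8,-3.9,0],0],[8.5,[2,-2.7,0],0],[8.5,[0,0,0],0],[8.5,[0,0,0],0]]'

```text
t: 19.7
tool_pos: [0.4407, 0.1767, 0.1753]
tool_rot: [-2.542, -1.846, 0.002]
contact_force: [1.0, 0.0, -0.4]
opening: 0.085
grip_force: 0.0
```

```bash
python3 -c "
from h import *
im=ctrl.get_image('wrist');save(im,'w8');np.savez('w8.npz',**im)
R=obj(im,.4425,.1764,.014,.03,.008,.03)
go(R[0][0]/1000,R[0][1]/1000,.001,R[2])"
```

```text
rect [441.7 176.5] [36.8 29.6] 71.2 zmed 0.0153 px [277. 185.] n 1504
t19.8 p[0.441  0.1765 0.1755] yaw-18.1 tilt0.1 turn -89.3 shift [-0.07  0.04 17.45] n3.5 F[ 0.4  0.1 -0.2] open85.2 grip0.0
```

View pics/w8.png

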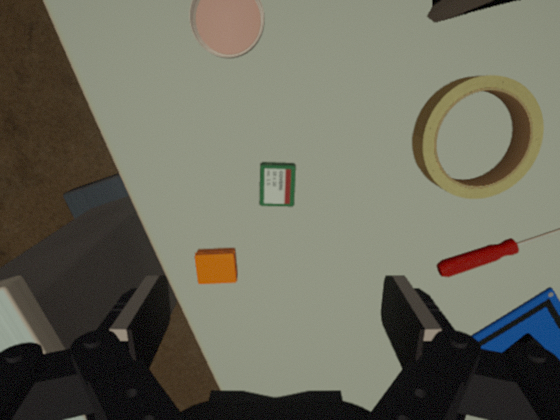

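The green box is at (277,185); the orange decoy at (216,266) stays clear of the fingers.

send_rows --rows '[[6,[-0.1,0,4],0],[6,[0,0,5],0],[6,[0,0,5],0],[6,[0,0,2.4],0],[6,[0,0,0.6],0],[6,[0,0,0],0],[6,[0,0,0],0]]'

```text
t: 20.62
tool_pos: [0.4421, 0.1763, 0.0076]
tool_rot: [2.542, 1.844, 0.004]
contact_force: [0.1, -0.9, 0.2]
opening: 0.0598
grip_force: 0.0
```

send_rows --rows '[[6,[0,0,0.3],0],[6,[0,0,0.2],0],[2.5,[0,0,0],0],[2.5,[0,0,0],0],[2.5,[0,0,0],0],[2.5,[0,0,0],0],[2.5,[0,0,0],0]]'

```text
t: 21.5
tool_pos: [0.4408, 0.1763, 0.0012]
tool_rot: [2.542, 1.846, 0.001]
contact_force: [-0.2, -0.8, 2.3]
opening: 0.0289
grip_force: 39.7
```

send_rows --rows '[[2.5,[0,0,-1],0],[2.5,[0,0,-3],0],[2.5,[0,0,-4],0],[2.5,[0,0,-4],0],[2.5,[0,0,0],0]]'

```text
t: 22.12
tool_pos: [0.4432, 0.1769, 0.1256]
tool_rot: [2.54, 1.844, 0.012]
contact_force: [0.2, -0.6, -0.3]
opening: 0.029
grip_force: 39.6
```

```bash
python3 -c "
from h import *
go(.630,-.083,.12,30)"
```

```text
t22.1 p[0.4432 0.1769 0.1256] yaw-18.0 tilt0.5 turn -48.0 shift [-31.84   3.18   0.66] n6.4 F[ 0.2 -0.6 -0.3] open29.0 grip39.6
```

send_rows --rows '[[2.5,[0,0,0],-9.6],[2.5,[0,0,0],-9.6],[2.5,[0,0,0],-9.6],[2.5,[0,0,0],-9.6],[2.5,[0,0,0],-9.6],[2.5,[-2,0.2,0],0],[2.5,[-4.5,0.45,0],0],[2.5,[-4.5,0.45,0],0],[2.5,[-4.5,0.45,0],0],[2.5,[-4.5,0.45,0],0]]'

```text
t: 23.38
tool_pos: [0.5575, 0.0118, 0.1196]
tool_rot: [-1.571, -2.718, 0.001]
contact_force: [0.6, 0.9, -0.2]
opening: 0.0288
grip_force: 39.6
```

send_rows --rows '[[2.5,[-4.5,0.45,0],0],[2.5,[-4.5,0.45,0],0],[2.5,[-2.8,0.3,0],0],[2.5,[0,0,0],0],[2.5,[0,0,0],0]]'

```text
t: 24.0
tool_pos: [0.626, -0.0826, 0.1198]
tool_rot: [-1.57, -2.718, 0.001]
contact_force: [-0.7, -0.3, -0.4]
opening: 0.029
grip_force: 39.6
```

```bash
python3 -c "
from h import *
go(.630,-.0825,.018)
im=ctrl.get_image('wrist');save(im,'w9');np.savez('w9.npz',**im)
plate(im,(100,125),.005,.631,-.083)
go(.630,-.0825,.018)"
```

```text
t24.0 p[ 0.626  -0.0826  0.1198] yaw30.0 tilt0.1 turn 0.0 shift [-0.21  0.36 10.18] n2.0 F[-0.7 -0.3 -0.4] open29.0 grip39.6
plate ((630.2391967773438, -83.21826171875), (118.41252136230469, 118.3801498413086), 19.95492935180664)
t24.1 p[ 0.6261 -0.0823  0.1201] yaw30.0 tilt0.1 turn 0.0 shift [-0.23  0.34 10.2 ] n2.0 F[ 0.3 -0.5 -0.5] open29.0 grip39.6
```

View pics/w9.png

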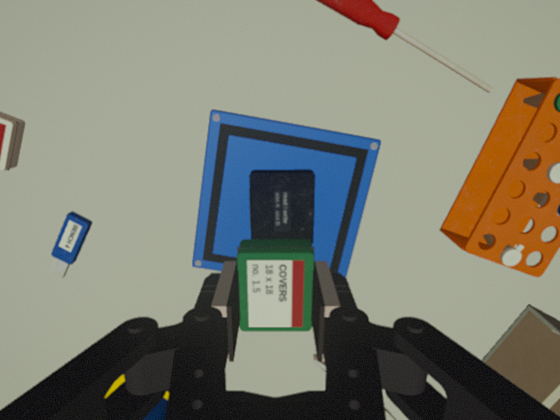

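The green box is held above the reader (reader at (283,205)). I'll descend.

send_rows --rows '[[2.5,[-0.2,0.3,3],0],[2.5,[0,0,3.5],0],[2.5,[0,0,2.4],0],[2.5,[0,0,0.6],0],[2.5,[0,0,0],0],[2.5,[0,0,0.2],0],[2.5,[0,0,0],0]]'

```text
t: 24.92
tool_pos: [0.6314, -0.0836, 0.0252]
tool_rot: [1.571, 2.719, 0.001]
contact_force: [-0.4, -0.2, -0.8]
opening: 0.0284
grip_force: 39.6
```

send_rows --rows '[[2.5,[0,0,0.15],0],[2.5,[0,0,0],0]]'

```text
t: 25.18
tool_pos: [0.6307, -0.0836, 0.0226]
tool_rot: [-1.572, -2.72, 0.0]
contact_force: [0.1, -0.1, -0.6]
opening: 0.0292
grip_force: 39.6
```

send_rows --rows '[[2.5,[0,0,0.1],0],[2.5,[0,0,0],0]]'

```text
t: 25.42
tool_pos: [0.6306, -0.0835, 0.0213]
tool_rot: [-1.572, -2.72, 0.0]
contact_force: [-0.7, 0.2, -0.3]
opening: 0.0292
grip_force: 39.6
```

send_rows --rows '[[2.5,[0,0,0.2],0],[2.5,[0,0,0],0]]'

```text
t: 25.68
tool_pos: [0.6305, -0.0835, 0.0192]
tool_rot: [-1.572, -2.72, 0.0]
contact_force: [0.7, -0.3, 0.3]
opening: 0.0288
grip_force: 39.6
```

send_rows --rows '[[2.5,[0,0,0.1],0],[2.5,[0,0,0],0]]'

```text
t: 25.92
tool_pos: [0.6306, -0.0836, 0.0184]
tool_rot: [-1.572, -2.72, 0.0]
contact_force: [-0.0, -0.3, -0.9]
opening: 0.029
grip_force: 39.6
```

send_rows --rows '[[2.5,[0,0,0.05],0],[2.5,[0,0,0],0]]'

```text
t: 26.18
tool_pos: [0.6308, -0.0836, 0.0183]
tool_rot: [1.572, 2.72, -0.0]
contact_force: [-1.1, 0.3, 1.1]
opening: 0.0289
grip_force: 39.8
```

send_rows --rows '[[5,[0,0,0],0],[6,[0,0,0],0],[6,[0,0,-2],0],[8.5,[0,0,-4],0],[8.5,[0,0,-5],0],[8.5,[0,0,-4],0],[8.5,[0,0,-1],0],[8.5,[0,0,0],0]]'

```text
t: 27.18
tool_pos: [0.6311, -0.0836, 0.1792]
tool_rot: [1.571, 2.719, 0.001]
contact_force: [-0.3, 0.3, 0.0]
opening: 0.0851
grip_force: 0.0
```

```bash
python3 -c "
from h import *
im=ctrl.get_image('wrist');save(im,'w10');np.savez('w10.npz',**im)
obj(im,.631,-.083,.031,.045,.026,.04)
obj(im,.631,-.083,.017,.045,.0125,.022)
go(.4476,.3115,.18,35)
go(.4476,.3115,.18)"
```

```text
rect [629.8 -83.1] [29.7 36.1] 29.9 zmed 0.0323 px [275. 189.] n 1616
rect [629.9 -82.1] [45.3 54. ] 29.9 zmed 0.0178 px [277. 177.] n 1669
t27.2 p[ 0.6302 -0.0834  0.1773] yaw30.0 tilt0.1 turn -5.0 shift [42.82  7.69 -0.24] n8.7 F[ 0.9  0.  -0.6] open85.1 grip0.0
t27.2 p[ 0.6302 -0.0834  0.1773] yaw30.0 tilt0.1 turn 0.0 shift [43.33  3.9  -0.24] n8.7 F[ 0.9  0.  -0.6] open85.1 grip0.0
```

The blue kit is stacked within 1 mm. Next the dish, approached straight over the front area, clear of the tower.

send_rows --rows '[[8.5,[2.2,0.2,0],0],[8.5,[4.5,0.4,0],0],[8.5,[4.5,0.4,0],0],[8.5,[4.5,0.4,0],0],[8.5,[4.5,0.4,0],0],[8.5,[4.5,0.4,0],0],[8.5,[4.5,0.4,0],0],[8.5,[4.5,0.4,0],0],[8.5,[4.5,0.4,0],0],[8.5,[4.5,0.4,0],0]]'

```text
t: 28.48
tool_pos: [0.4475, 0.3068, 0.176]
tool_rot: [-1.57, -2.719, 0.004]
contact_force: [0.1, 0.3, -0.1]
opening: 0.0849
grip_force: 0.0
```

send_rows --rows '[[8.5,[0.6,0.1,0],0],[8.5,[0,0,0],0],[8.5,[0,0,0],0]]'

```text
t: 28.85
tool_pos: [0.4482, 0.3102, 0.1774]
tool_rot: [-1.573, -2.719, 0.002]
contact_force: [0.4, -0.1, -0.2]
opening: 0.0849
grip_force: 0.0
```

```bash
python3 -c "
from h import *
im=ctrl.get_image('wrist');save(im,'w11');np.savez('w11.npz',**im)
R=obj(im,.4476,.3115,.0125,.05,.008,.03)
go(R[0][0]/1000,R[0][1]/1000,.001)"
```

```text
rect [445.9 310.9] [55.8 57.1] 29.9 zmed 0.0163 px [275. 182.] n 3422
t28.9 p[0.4485 0.3102 0.1776] yaw29.9 tilt0.0 turn 0.0 shift [ 0.2  -0.17 17.66] n3.5 F[-0.2  0.6  0.6] open85.3 grip0.0
```

View pics/w11.png

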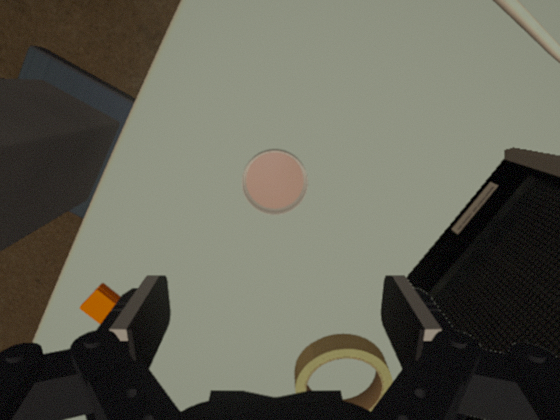

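The dish is at (275,182). The tower on the right and the tape roll are both well clear.

send_rows --rows '[[8.5,[0.2,-0.1,4],0],[8.5,[0,0,5],0],[8.5,[0,0,5],0],[8.5,[0,0,2.5],0],[8.5,[0,0,0.7],0],[8.5,[0,0,0],0],[8.5,[0,0,0],0]]' --newtons 30

```text
t: 29.78
tool_pos: [0.4479, 0.3128, 0.0079]
tool_rot: [1.572, 2.718, 0.004]
contact_force: [0.8, 0.4, -0.5]
opening: 0.0846
grip_force: 0.0
```

send_rows --rows '[[8.5,[0,0,0.4],0],[8.5,[0,0,0.2],0],[8.5,[0,0,0],0]]'

```text
t: 30.15
tool_pos: [0.4462, 0.3123, -0.0001]
tool_rot: [-1.572, -2.72, 0.0]
contact_force: [1.1, 0.8, 0.1]
opening: 0.0843
grip_force: 0.0
```

```bash
python3 -c "
from h import *
im=ctrl.get_image('wrist');save(im,'w12')
R=obj(im,.446,.311,.0125,.034,.008,.02)
go(R[0][0]/1000,R[0][1]/1000,.001)"
```

```text
rect [445.7 311.3] [56.9 59.9] 26.4 zmed 0.0161 px [274. 291.] n 14744
t30.2 p[ 0.4463  0.3123 -0.    ] yaw30.0 tilt0.0 turn 0.0 shift [-0.06 -0.1  -0.1 ] n0.0 F[ 0.2 -0.7 -0.1] open85.1 grip0.0
```

send_rows --rows '[[5,[0,0,-0.1],0],[5,[0,0,0],0],[5,[0,0,0],0],[5,[0,0,0],0],[5,[0,0,0],0],[5,[0,0,0],0]]'

```text
t: 30.95
tool_pos: [0.447, 0.3126, 0.0016]
tool_rot: [1.571, 2.72, 0.002]
contact_force: [0.7, 1.3, 5.2]
opening: 0.053
grip_force: 31.9
```

send_rows --rows '[[5,[0,0,-0.5],0],[5,[0,0,-1.5],0],[5,[0,0,-3],0],[5,[0,0,-4],0],[5,[0,0,-4],0],[5,[0,0,-3],0],[5,[0,0,-1],0],[5,[0,0,0],0]]'

```text
t: 31.95
tool_pos: [0.4464, 0.3123, 0.1713]
tool_rot: [1.572, 2.72, 0.001]
contact_force: [-0.4, -0.9, -1.9]
opening: 0.0533
grip_force: 31.6
```

```bash
python3 -c "
from h import *
im=ctrl.get_image('wrist');save(im,'w13')
R=obj(im,.446,.311,.17,.04,.15,.2)
go(.628,-.3225,.17)"
```

```text
rect [451.7 303.5] [79.  70.2] 66.4 zmed 0.1858 px [275. 288.] n 16734
t32.0 p[0.4458 0.312  0.17  ] yaw30.0 tilt0.1 turn 0.0 shift [-6.407e+01 -1.590e+01  2.000e-02] n13.2 F[ 0.3  0.8 -1.1] open53.5 grip31.6
```

View pics/w13.png

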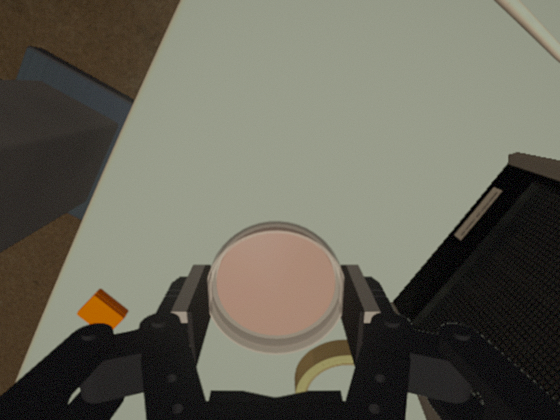

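The dish is held level at (275,285). I'll carry it to the yellow plate.

send_rows --rows '[[5,[-1,-0.25,0],0],[5,[-2,-0.5,0],0],[5,[-4,-1,0],0],[5,[-4.4,-1.1,0],0],[5,[-4.4,-1.1,0],0],[5,[-4.4,-1.1,0],0],[5,[-4.4,-1.1,0],0],[5,[-4.4,-1.1,0],0],[5,[-4.4,-1.1,0],0],[5,[-4.4,-1.1,0],0]]'

```text
t: 33.25
tool_pos: [0.5525, -0.0643, 0.1694]
tool_rot: [-1.571, -2.718, 0.001]
contact_force: [-0.9, -0.0, -0.3]
opening: 0.0535
grip_force: 31.6
```

send_rows --rows '[[5,[-4.4,-1.1,0],0],[5,[-4.4,-1.1,0],0],[5,[-4.4,-1.1,0],0],[5,[-4.4,-1.1,0],0],[5,[-4.4,-1.1,0],0],[5,[-3,-0.7,0],0],[5,[-1.3,-0.3,0],0],[5,[0,0,0],0],[5,[0,0,0],0]]'

```text
t: 34.38
tool_pos: [0.628, -0.3215, 0.1706]
tool_rot: [-1.57, -2.72, -0.001]
contact_force: [-0.2, -0.1, -0.8]
opening: 0.0535
grip_force: 31.6
```

```bash
python3 -c "
from h import *
go(.628,-.3225,.08)
im=ctrl.get_image('wrist');save(im,'w14');np.savez('w14.npz',**im)
plate(im,(22,35),.005)"
```

```text
t34.4 p[ 0.628  -0.3215  0.1706] yaw30.0 tilt0.1 turn 0.0 shift [-0.1  -0.05  9.06] n1.8 F[-0.2 -0.1 -0.8] open53.5 grip31.6
plate ((627.427490234375, -324.9081115722656), (119.1524887084961, 119.13197326660156), 86.486328125)
```

send_rows --rows '[[5,[-0.1,-0.1,2],0],[5,[0,0,4],0],[5,[0,0,3],0],[5,[0,0,1.3],0],[5,[0,0,0.5],0],[5,[0,0,0],0],[5,[0,0,0],0]]'

```text
t: 35.3
tool_pos: [0.6289, -0.3246, 0.0648]
tool_rot: [1.57, 2.718, -0.0]
contact_force: [0.1, -0.4, -0.2]
opening: 0.0533
grip_force: 31.6
```

send_rows --rows '[[5,[0,0,0.2],0],[5,[0,0,0],0]]'

```text
t: 35.55
tool_pos: [0.6281, -0.3241, 0.0613]
tool_rot: [1.571, 2.72, -0.0]
contact_force: [-0.3, 0.1, -0.4]
opening: 0.0534
grip_force: 31.6
```

send_rows --rows '[[5,[0,0,0.1],0],[5,[0,0,0],0]]'

```text
t: 35.8
tool_pos: [0.6278, -0.324, 0.0598]
tool_rot: [-1.572, -2.72, -0.0]
contact_force: [-0.9, -0.0, -0.5]
opening: 0.0533
grip_force: 31.6
```

send_rows --rows '[[5,[0.15,0.05,0.2],0],[5,[0,0,0.1],0],[5,[0,0,0],0]]'

```text
t: 36.17
tool_pos: [0.6275, -0.3224, 0.0567]
tool_rot: [-1.571, -2.72, -0.0]
contact_force: [0.0, 0.2, 0.2]
opening: 0.0537
grip_force: 31.6
```

send_rows --rows '[[5,[0,0,0.1],0],[5,[0,0,0],0]]'

```text
t: 36.42
tool_pos: [0.6276, -0.3225, 0.0559]
tool_rot: [-1.572, -2.72, 0.0]
contact_force: [-0.3, 0.6, -0.1]
opening: 0.0531
grip_force: 31.6
```

send_rows --rows '[[5,[0,0,0.1],0],[5,[0,0,0],0]]'

```text
t: 36.67
tool_pos: [0.6276, -0.3225, 0.0549]
tool_rot: [-1.572, -2.72, -0.0]
contact_force: [0.3, 0.5, -0.1]
opening: 0.0533
grip_force: 31.6
```

send_rows --rows '[[5,[0,0,0.1],0],[5,[0,0,0],0]]'

```text
t: 36.92
tool_pos: [0.6278, -0.3226, 0.0547]
tool_rot: [1.572, 2.72, -0.0]
contact_force: [-1.4, 1.9, 3.2]
opening: 0.0534
grip_force: 31.9
```

send_rows --rows '[[5,[0,0,0.05],0],[5,[0,0,0],0]]'

```text
t: 37.17
tool_pos: [0.6278, -0.3226, 0.0547]
tool_rot: [1.572, 2.72, -0.0]
contact_force: [-3.3, 1.4, 6.1]
opening: 0.0537
grip_force: 32.1
```

Contact. I'll release, rise and check, then go for the white box.

send_rows --rows '[[6.5,[0,0,0],0],[8.5,[0,0,0],0],[8.5,[0,0,0],0],[8.5,[0,0,-1.5],0],[8.5,[0,0,-4],0],[8.5,[0,0,-5],0],[8.5,[0,0,-3],0],[8.5,[0,0,0],0],[8.5,[0,0,0],0]]'

```text
t: 38.3
tool_pos: [0.6272, -0.3222, 0.1879]
tool_rot: [-1.571, -2.719, -0.0]
contact_force: [-0.8, 1.0, -0.9]
opening: 0.085
grip_force: 0.0
```

```bash
python3 -c "
from h import *
im=ctrl.get_image('wrist');save(im,'w15');np.savez('w15.npz',**im)
obj(im,.628,-.3225,.0655,.05,.06,.08)
obj(im,.628,-.3225,.053,.05,.045,.057)
go(.430,-.1375,.17,8)"
```

```text
rect [ 627.9 -323.4] [56.3 57.7] 29.9 zmed 0.0692 px [276. 200.] n 4460
rect [ 615.  -301.6] [39.7  8.5] 29.9 zmed 0.0523 px [277. 163.] n 318
t38.4 p[ 0.6268 -0.322   0.1867] yaw30.0 tilt0.2 turn 22.0 shift [ 21.01 -16.92   1.75] n5.4 F[ 0.2 -0.8 -1.2] open85.2 grip0.0
```

send_rows --rows '[[6,[0,0,0],10],[6,[0,0,0],10],[6,[1.5,-1.2,0],2],[6,[4.4,-3.5,0.4],0],[6,[4.4,-3.5,0.4],0],[6,[4.4,-3.5,0.4],0],[6,[4.4,-3.5,0.4],0],[6,[1.9,-1.7,0.2],0],[6,[0,0,0],0],[6,[0,0,0],0]]' --newtons 40

```text
t: 39.6
tool_pos: [0.431, -0.1388, 0.17]
tool_rot: [-2.062, -2.37, 0.0]
contact_force: [1.2, -0.0, 0.5]
opening: 0.0602
grip_force: 0.0
```

```bash
python3 -c "
from h import *
im=ctrl.get_image('wrist');save(im,'w16');np.savez('w16.npz',**im)
R=obj(im,.43,-.1375,.014,.035,.008,.03)
obj(im,.505,-.183,.009,.035,.006,.03)
go(R[0][0]/1000,R[0][1]/1000,.001,R[2])"
```

```text
rect [ 430.4 -139.5] [29.7 36.1] 7.9 zmed 0.0153 px [276. 188.] n 1540
rect [ 503.7 -190.6] [52.7 17.5] 89.4 zmed 0.0092 px [349. 249.] n 886
t39.6 p[ 0.4313 -0.139   0.1703] yaw7.9 tilt0.0 turn 0.0 shift [-0.03 -0.09 16.93] n3.4 F[ 0.2 -0.4 -0.6] open60.1 grip0.0
```

View pics/w16.png

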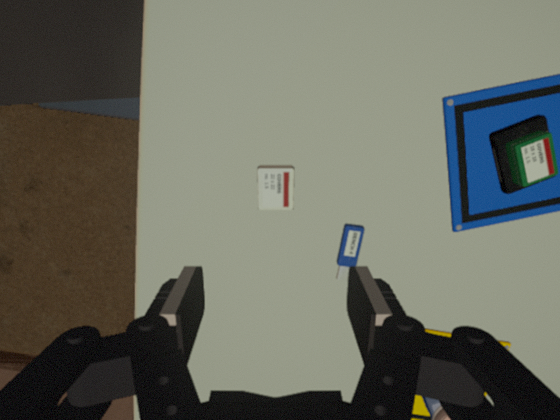

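The white box is at (276,188) and aligned. The USB stick at (349,249) stays beyond the fingers.

send_rows --rows '[[6,[0,-0.1,4],0],[6,[0,0,5],0],[6,[0,0,5],0],[6,[0,0,2],0],[6,[0,0,0.4],0],[6,[0,0,0],0],[6,[0,0,0],0]]'

```text
t: 40.52
tool_pos: [0.4311, -0.1393, 0.008]
tool_rot: [2.06, 2.368, 0.001]
contact_force: [-0.7, 0.8, 0.2]
opening: 0.0599
grip_force: 0.0
```

send_rows --rows '[[6,[0,0,0.3],0],[6,[0,0,0.2],0],[2.5,[0,0,0],0],[2.5,[0,0,0],0],[2.5,[0,0,0],0],[2.5,[0,0,0],0],[2.5,[0,0,0],0]]'

```text
t: 41.4
tool_pos: [0.43, -0.1387, 0.0018]
tool_rot: [2.062, 2.37, 0.0]
contact_force: [0.2, 0.3, 2.0]
opening: 0.0291
grip_force: 39.7
```

send_rows --rows '[[2.5,[0,0,-1],0],[2.5,[0,0,-3],0],[2.5,[0,0,-4],0],[2.5,[0,0,-4],0],[2.5,[0,0,-4],0],[2.5,[0,0,-1],0],[2.5,[0,0,0],0]]'

```text
t: 42.28
tool_pos: [0.4297, -0.1386, 0.1716]
tool_rot: [2.062, 2.37, 0.0]
contact_force: [-0.6, -0.8, -0.9]
opening: 0.0289
grip_force: 39.6
```

```bash
python3 -c "
from h import *
go(.628,-.323,.17)"
```

```text
t42.3 p[ 0.4297 -0.1386  0.1716] yaw8.0 tilt0.0 turn 0.0 shift [-21.01  17.08   0.18] n5.4 F[-0.6 -0.8 -0.9] open28.9 grip39.6
```

send_rows --rows '[[2.5,[-2,1.6,0],0],[2.5,[-4.2,3.4,0],0],[2.5,[-4.2,3.4,0],0],[2.5,[-4.2,3.4,0],0],[2.5,[-4.2,3.4,0],0],[2.5,[-2.2,1.9,0],0],[2.5,[0,0,0],0],[2.5,[0,0,0],0]]'

```text
t: 43.28
tool_pos: [0.6269, -0.3218, 0.1691]
tool_rot: [-2.059, -2.367, 0.001]
contact_force: [-0.2, -0.1, -0.4]
opening: 0.0285
grip_force: 39.7
```

```bash
python3 -c "
from h import *
go(.628,-.323,.07)
im=ctrl.get_image('wrist');save(im,'w17')
go(.628,-.323,.07)"
```

```text
t43.3 p[ 0.6269 -0.3218  0.1691] yaw8.0 tilt0.2 turn 0.0 shift [-0.16  0.12  9.9 ] n2.0 F[-0.2 -0.1 -0.4] open28.5 grip39.7
t43.3 p[ 0.627  -0.3217  0.1698] yaw8.0 tilt0.2 turn 0.0 shift [-0.16  0.1   9.98] n2.0 F[-0.6  0.9 -0.3] open28.8 grip39.7
```

View pics/w17.png

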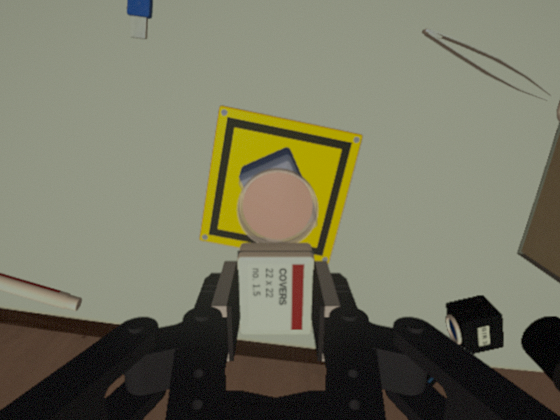

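The white box is held over the dish (dish at (279,205) on the tip box). I'll lower it.

send_rows --rows '[[2.5,[-0.1,0.05,2.5],0],[2.5,[0,0,3.5],0],[2.5,[0,0,2],0],[2.5,[0,0,0.8],0],[2.5,[0,0,0],0],[2.5,[0,0,0],0]]'

```text
t: 44.08
tool_pos: [0.6297, -0.3243, 0.0853]
tool_rot: [2.06, 2.368, 0.001]
contact_force: [-0.3, 0.3, -0.4]
opening: 0.029
grip_force: 39.7
```

send_rows --rows '[[2.5,[0,0,0.2],0],[2.5,[0,0,0.1],0],[2.5,[0,0,0],0]]'

```text
t: 44.45
tool_pos: [0.6288, -0.3238, 0.0805]
tool_rot: [-2.062, -2.37, -0.0]
contact_force: [0.5, 0.1, 0.4]
opening: 0.0289
grip_force: 39.7
```

send_rows --rows '[[2.5,[0,0,0.2],0],[2.5,[0,0,0],0]]'

```text
t: 44.7
tool_pos: [0.6286, -0.3237, 0.0782]
tool_rot: [-2.062, -2.37, 0.0]
contact_force: [0.0, -0.4, -0.4]
opening: 0.0288
grip_force: 39.7
```

send_rows --rows '[[2.5,[0.05,0,0.3],0],[2.5,[0,0,0.2],0],[2.5,[0,0,0],0]]'

```text
t: 45.08
tool_pos: [0.6285, -0.3232, 0.0731]
tool_rot: [-2.061, -2.37, 0.0]
contact_force: [-0.5, -0.3, -0.4]
opening: 0.0289
grip_force: 39.7
```

send_rows --rows '[[2.5,[0,0,0.15],0],[2.5,[0,0,0],0]]'

```text
t: 45.32
tool_pos: [0.6287, -0.3233, 0.0719]
tool_rot: [-2.062, -2.37, 0.0]
contact_force: [-0.5, 0.6, -0.1]
opening: 0.0289
grip_force: 39.7
```

send_rows --rows '[[2.5,[0,0,0.1],0],[2.5,[0,0,0],0]]'

```text
t: 45.58
tool_pos: [0.6287, -0.3232, 0.0709]
tool_rot: [-2.062, -2.37, 0.0]
contact_force: [0.1, -0.1, 0.4]
opening: 0.0287
grip_force: 39.7
```

send_rows --rows '[[2.5,[0,0,0.1],0],[2.5,[0,0,0],0]]'

```text
t: 45.82
tool_pos: [0.6288, -0.3233, 0.07]
tool_rot: [2.062, 2.37, 0.0]
contact_force: [0.6, -0.9, -0.1]
opening: 0.0288
grip_force: 39.8
```

send_rows --rows '[[2.5,[0,0,0.05],0],[2.5,[0,0,0],0]]'

```text
t: 46.08
tool_pos: [0.6288, -0.3233, 0.07]
tool_rot: [2.062, 2.37, 0.0]
contact_force: [-0.5, 0.4, 3.0]
opening: 0.0286
grip_force: 40.0
```

send_rows --rows '[[5,[0,0,0],0],[6,[0,0,0],0],[6,[0,0,-1.5],0],[6,[0,0,-4],0],[6,[0,0,-5],0],[6,[0,0,-2],0],[6,[0,0,0],0],[6,[0,0,0],0]]'

```text
t: 47.08
tool_pos: [0.6277, -0.3226, 0.1919]
tool_rot: [-2.059, -2.367, 0.001]
contact_force: [-0.6, 0.1, -1.4]
opening: 0.0597
grip_force: 0.0
```

```bash
python3 -c "
from h import *
im=ctrl.get_image('wrist');save(im,'w18')
obj(im,.628,-.3225,.082,.05,.076,.09)
obj(im,.628,-.3225,.068,.05,.06,.073)
im=ctrl.get_image('top');save(im,'top1')
obj(im,.503,-.19,.009,.04,.005,.03)
s=ctrl.get_image('scene');save(s,'scene1')
c=s['frame'][130:330,200:440];cv2.imwrite('pics/fin.png',cv2.cvtColor(cv2.resize(c,None,fx=3,fy=3,interpolation=2),cv2.COLOR_RGB2BGR))
go(.628,-.323,.2)"
```

```text
rect [ 628.3 -324.7] [29.9 36.9] 8.3 zmed 0.0834 px [277. 206.] n 2079
rect [ 626.5 -319.5] [55.7 50.9] 9.4 zmed 0.0692 px [275. 189.] n 2143
rect [ 505.1 -191.3] [49.2 16.2] 90.0 zmed 0.0094 px [371. 256.] n 146
t47.2 p[ 0.6277 -0.3226  0.1915] yaw8.0 tilt0.3 turn 0.0 shift [-0.04  0.02 -0.85] n0.2 F[-0.7  0.4  1. ] open60.2 grip0.0
```

View pics/fin.png

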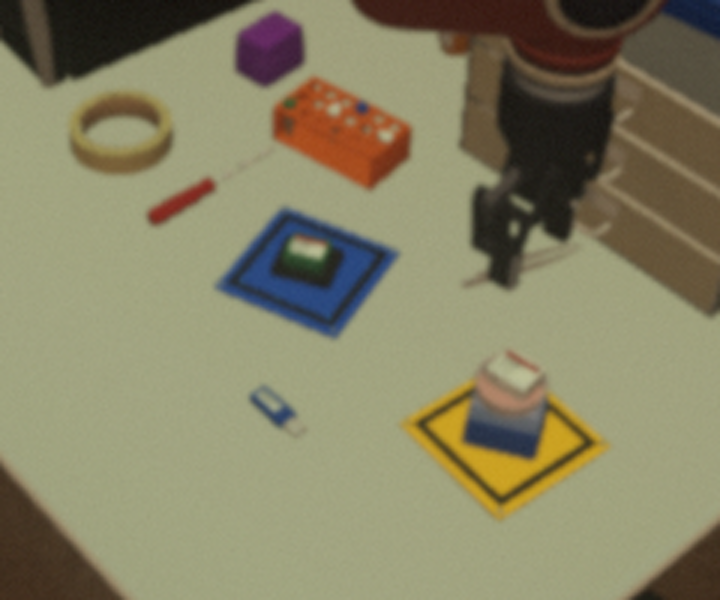

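Both stacks stand: the yellow kit at (510,410) and the blue kit at (308,258). The screwdriver at (180,200) and the USB stick at (277,410) are undisturbed, and the gripper is open and clear.

```bash
python3 -c "
from h import *
print(ctrl.finish_job())"
```

```text
the job is handed in; nothing more can be done
None
```

The job is handed in at about 47 s: both kits stand stacked and released, each part measured within about 3 mm of the centre below it, and the screwdriver and USB stick lie where they were; the judge returned no verdict.

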